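# Hold a spring clip gaping around a work-list card

## Robot

A 6-joint arm with a two-finger parallel gripper is mounted at the origin on the work surface. World frame = base frame: x ahead of the robot, y to its left, z up, the work surface at z = 0. Lengths are in m, angles in degrees, forces in N, time in s.
With the tool pointing down it reaches from about 0.25 to 0.725 m from the base axis. Payload 9.7 kg.
Tool frame: the origin (TCP) lies between the finger pads; the fingertips stand 11 mm ahead of it and the grasp point (between the pads) lies 8 mm behind it; z points along the fingers, y is the line along which they close (so a half turn about z gives the same grasp; the last joint's range is limited). The gripper opens to 85 mm and grips with 20 to 120 N. Pads are 22 mm wide; open, the fingers measure 114 mm over their backs; the gripper's body (76 mm by 85 mm) begins 54 mm behind the grasp point. The pads swing forward as they close: fully open they stand 13 mm farther back than shut.
Start: joints at [63.369, 4.979, 10.078, 95.1, 0, 90], TCP at [0.247, 0.492, 0.242] pointing down, gripper open.
Joint ranges: [-179.16, 179.16], [-48.56, 103.87], [-65.8, 70.77], [-126.05, 130.52], [-82.76, 87.17], [-180, 180]. Speed limits (degrees/s): [127.2, 127.2, 147.25, 180, 180, 180].

## Interface

Orientations are given as [roll, pitch, yaw] about the fixed x, y, z axes, in that order (R = Rz(yaw) Ry(pitch) Rx(roll)).
In Python, from workcell import monitor, cams, ticket gives the robot as it stands.
- The arm moves only by the tool carry_out, never from a script. Its argument "plan" is a list of rows, each an object with "travel": the shift along the world's x, y, z as a fraction of full scale, a list of three; "angular": the turn, a rotation vector about the world's x, y, z as a fraction of full scale, a list of three; "grip": the gripper's target within -1 to 1 (fully open at 1, half-way at 0, shut at -1). In form: [{"travel": [x, y, z], "angular": [ax, ay, az], "grip": grip}, ...]. A call has 1 to 8 rows; each row is the pose to reach, as a shift and turn from the pose commanded when the call began; what a row does not reach only later rows make up. Full scale, the value 1, is 300 mm for a shift and 0.5 rad for a turn. A row lasts 1/12 s, in which the tool goes at most 41.7 mm and 7.16 degrees, less where a joint would pass 70% of its speed; a pose out of reach is approached as far as the arm can. A call with a number of a shift or a turn outside -1 to 1 is refused whole. A call with a gripper value outside its range is refused whole. The fingers move at their own pace and stop on an object; "grip_force" is the grip in N (left out, the last holds). Time passes only in rows, so rows that repeat a pose let the fingers close. It gives the time, the measured TCP pose, the force, the opening and the grip force at its end, in the units of the state.
- monitor.get_obs(): the state, without advancing time (a new reading comes with each control period).
- cams.camera(name): name is "side" or "top" or "wrist"; returns a dict with "frame" (384x512x3 uint8, red, green, blue), "mtx" (3x3 intrinsics, pixels), "view" (4x4, takes a point from world to camera coordinates); the wrist camera has in their place "T_tool_cam" (4x4, takes a point from camera to tool coordinates, whose origin is the TCP and whose axes are the flange's). Camera axes: x right, y up, looking along -z (the intrinsics and any distortion apply to the point x, -y, -z); pixel columns grow to the right and rows downward; lengths in m; the calibration is good to about 2 mm. The wrist camera is an equidistant fisheye: a pixel r from the principal point sees the ray r / f radians off the axis. A picture is of the moment at which its call begins: read the wrist's pose just before it. There is no depth.
- ticket.job_done(): hands the job in; it is judged then, once.
The state is a dict: "time": time; "q": joint angles; "qd": joint speeds; "joint_efforts": joint torques, N m; "ee_pos": TCP position; "tcp_rot": TCP orientation; "wrist_force": force on the tool from outside, world axes, zero at the start; "torque": the same for the moment, N m; "opening": finger opening in m; "grasp_force": force on a finger pad.
Only numpy, scipy, OpenCV 4.12 (cv2) and the standard library are available. Lean on these libraries where they do the work, as an engineer would, in place of code of your own. Each camera call takes 0.05 s, during which the arm holds its last target. There are 200 camera calls.

## Task

Take the spring clip off its metal parking rail by squeezing its handles fully together, carry it to the taller of the two white work-list cards, and hold it there wide open around the middle of the card's top edge: upright and square to the card, jaw tips a good centimetre or two below the edge, the card midway between them and touched by nothing, so that I can slip a second sheet in. Finish like that: keep squeezing and holding the clip in place, do not let it close or let go. Leave the shorter card, the tube rack, the pot and the beaker alone.

Things in the scene. Friction and masses are not known exactly. Their poses are not given: they have to be found in the camera images.
- clip_grip (a point): Grip point of the dark steel spring clip: midway between its two handle plates, halfway up them. z up along the clip, x the way the handles are squeezed and the jaws open, y along the hinge; half a turn about z is the same. Handle plates: 30 mm wide (y), 32 mm tall, 16 mm below to 16 mm above this point. Closed they lean outward, outer faces 34 mm apart at the foot, 54 mm at the top.
- clip_mouth (a point): Point midway between the clip's two jaw tips, 68 mm below clip_grip in the clip's own z, same axes. The open throat from here up to the hinge barrel is 31 mm deep.
- jaw_a (a joint): Swing of each of the clip's two levers (rad, both always equal): 0 shut, 0.04 pinched onto the 4 mm rail, 0.32 fully open at a firm stop: handles then parallel, 26 mm apart over the outside, jaw tips about 25 mm apart. Full opening takes about 12 N on each handle; the stop bears 40 N and more. The spring shuts it when released.
- rail_edge (a point): Middle of the top edge of the parking rail: an upright aluminium plate 4 mm thick (x), 75 mm wide (y), its edge 90 mm above the bench, on a fixed 60 x 90 x 14 mm steel base. z up.
- tall_card_edge (a point): Middle of the top edge of the taller white card: a stiff upright card 3 mm thick (x), 85 mm wide (y), edge 120 mm above the bench, on a fixed grey 55 x 100 x 16 mm base. z up; half a turn about z makes no difference.
- short_card_edge (a point): Middle of the top edge of the shorter white card: the same card and base, but its edge is only 80 mm above the bench. Not to be used or touched.
- short_card: The shorter card with its base; origin under the middle of the base.
- tall_card: The taller card with its base; origin under the middle of the base, x across the card, y along it.
- clip: The whole clip (about 64 g, like a large clothes peg), starting upright, jaws down, pinched on the rail's top edge. Origin on the hinge axis, 31 mm below clip_grip, same axes. The hinge barrel (12 mm diameter, 36 mm long) is here; jaws 30 mm wide, tips 40 mm below.
- tube_rack: Bystander: loose grey rack of eight capped tubes, 50 x 94 mm and 86 mm tall; origin under its middle.
- pot: Bystander: loose white screw-lid pot, 48 mm diameter, 55 mm tall; origin under its middle.
- beaker: Bystander: loose clear beaker, 72 mm diameter, 80 mm tall; origin under its middle.
Not all that is in view belongs to the job. There is more than one size of the clip; the job needs the smaller. What is shaped like the tall_card but red is not meant.

How it is judged:
By the outcome, as a careful person would: the job done as asked, in the order asked, and still so for the second after the job is handed in, while the arm keeps its last pose, push and grip.
It also fails if it takes over 35 s, if anything falls off the work surface, if the arm or the gripper's body presses on something with over 40 N, if the wrist force passes 120 N, or if a joint passes its speed limit or range.

## Working session

There is one attempt and no reset: what is moved stays moved. The work goes in short steps, Python scripts to look and compute and a tool call to move; the robot and the scene stay as the last step left them, time stands still between calls to the robot, and variables do not carry over. Pictures are saved under pics/ and viewed, at most 10 in all, crops included, and the job is handed in when it is done.

Besides the shell and the picture viewer there is one more tool, called after "Call:" as name(argument=value, ...), one argument or row to a line, values as JSON. carry_out: Moves the arm, as the interface text tells. Its arguments: {"type":"object","properties":{"plan":{"type":"array","items":{"type":"object","properties":{"travel":{"type":"array","items":{"type":"number"}},"angular":{"type":"array","items":{"type":"number"}},"grip":{"type":"number"}}}},"grip_force":{"type":"number"}},"required":["plan"]}

```bash
mkdir -p pics; ls; python3 - <<'E'
from workcell import monitor, cams
import cv2
o=monitor.get_obs(); print(o)
for n in ["top","side"]:
    c=cams.camera(n); print(n,c["mtx"],c["view"],[k for k in c])
    cv2.imwrite(f"pics/{n}0.png",cv2.resize(c["frame"][:,:,::-1],(800,600),interpolation=cv2.INTER_CUBIC))
E
```

```text
pics
{'time': 0.0, 'q': array([ 6.33682590e+01,  5.01151553e+00,  1.00332904e+01,  9.51018538e+01,
       -1.96005868e-04,  9.00020791e+01]), 'qd': array([ 0.02179406, -0.06478409,  0.0221756 ,  0.01185068, -0.09139782,
       -0.05402638]), 'joint_efforts': array([ 5.97787239e-04, -5.20389354e+01,  4.64800036e+01,  1.60899136e-02,
        2.02018178e-06,  2.72851889e-05]), 'ee_pos': array([0.24643415, 0.49143534, 0.24156868]), 'tcp_rot': array([-1.79919921e+02,  1.98911577e-04,  1.53366180e+02]), 'wrist_force': array([-0.48167902,  0.11564831, -0.01334167]), 'torque': array([-0.05538503, -0.04568018,  0.00596525]), 'grasp_force': 0.0, 'opening': 0.08506141785177995}
top [[478.55760458   0.         252.41824357]
 [  0.         478.55760458 187.92491098]
 [  0.           0.           1.        ]] [[-0.00830329 -0.99996124 -0.00292754  0.03689128]
 [ 0.99254605 -0.00859762  0.12156654 -0.54896822]
 [-0.121587   -0.00189632  0.99257897 -1.1842907 ]
 [ 0.          0.          0.          1.        ]] ['frame', 'mtx', 'view']
side [[394.48393538   0.         246.4963108 ]
 [  0.         394.48393538 187.86961935]
 [  0.           0.           1.        ]] [[ 0.86925256 -0.49436352 -0.00216479 -0.4637658 ]
 [ 0.28585631  0.49904648  0.81807016 -0.26361805]
 [-0.40334371 -0.7117284   0.57511437 -0.70782632]
 [ 0.          0.          0.          1.        ]] ['frame', 'mtx', 'view']
```

View pics/top0.png

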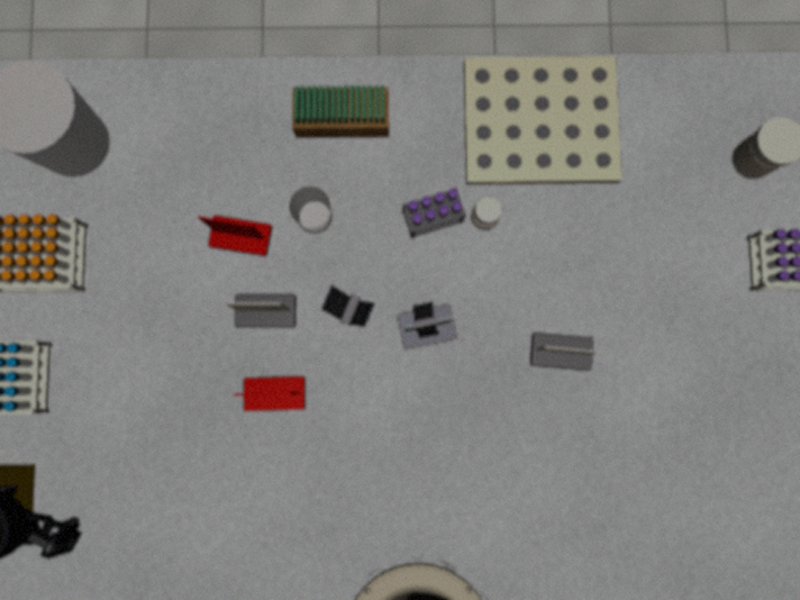

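View pics/side0.png

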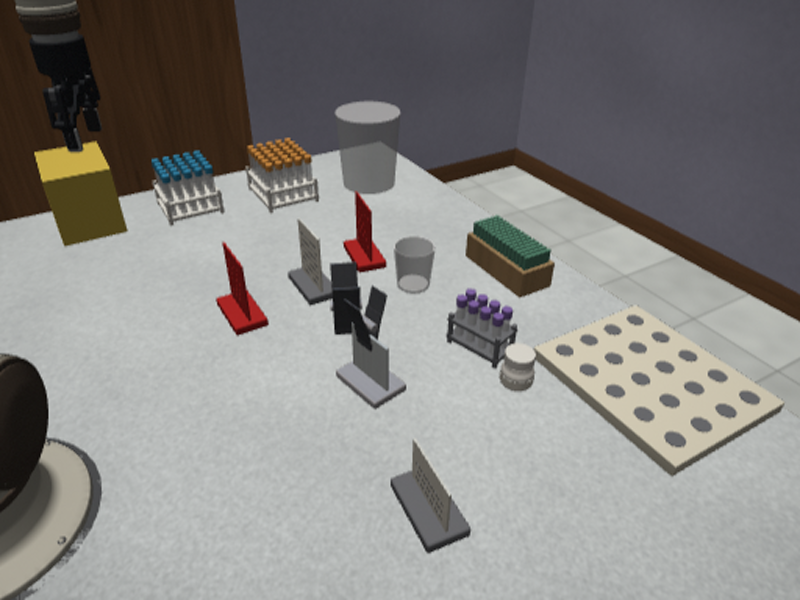

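Top view: the small clip on its rail is at about (427,320). The white cards are at (262,305) on the left and (565,350) on the right. A larger clip stands loose at (347,306). I'll zoom in to measure.

```bash
cat > h.py <<'E'
import numpy as np
from workcell import monitor, cams
def ray(c,u,v):
    R=c["view"][:3,:3];t=c["view"][:3,3];K=c["mtx"]
    d=np.array([(u-K[0,2])/K[0,0],-(v-K[1,2])/K[1,1],-1.]); return -R.T@t, R.T@d
def atz(c,u,v,z):
    o,d=ray(c,u,v); return o+d*(z-o[2])/d[2]
def tri(c1,p1,c2,p2):
    o1,d1=ray(c1,*p1);o2,d2=ray(c2,*p2)
    s=np.linalg.lstsq(np.c_[d1,-d2],o2-o1,rcond=None)[0]
    a=o1+s[0]*d1;b=o2+s[1]*d2
    return (a+b)/2,np.linalg.norm(a-b)
E
python3 - <<'E'
import cv2,numpy as np,pickle
from h import *
T=cams.camera("top");S=cams.camera("side");pickle.dump((T,S),open("c.pkl","wb"))
a=cv2.resize(T["frame"][175:245,140:300],(800,350),interpolation=cv2.INTER_CUBIC)
b=cv2.resize(T["frame"][205:245,330:390],(300,200),interpolation=cv2.INTER_CUBIC)
c=cv2.resize(S["frame"][135:185,180:230],(250,250),interpolation=cv2.INTER_CUBIC)
d=cv2.resize(S["frame"][275:325,250:300],(250,250),interpolation=cv2.INTER_CUBIC)
im=np.zeros((600,800,3),np.uint8);im[:350]=a;im[350:550,:300]=b;im[350:,300:550]=c;im[350:,550:]=d
cv2.imwrite("pics/z.png",im[:,:,::-1])
E
```

```text
(no output)
```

View pics/z.png

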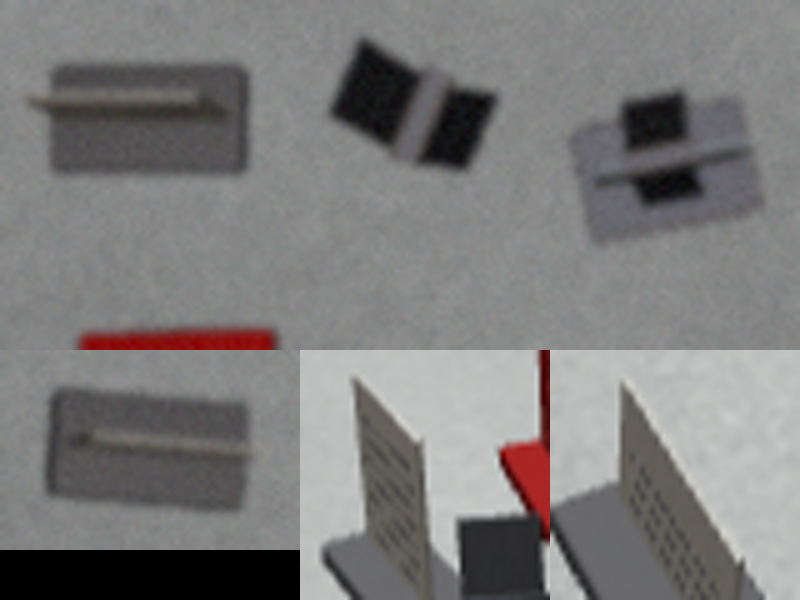

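```bash
python3 - <<'E'
import pickle
from h import *
T,S=pickle.load(open("c.pkl","rb"))
np.set_printoptions(precision=4,suppress=True)
for p,q in [((145.6,195.2),(191,140.6)),((181,194),(204.4,153)),((347,222.4),(264.4,281)),((381,225.4),(288.4,317))]: print(tri(T,p,S,q))
for r in [((145.6,195.2),(181,194)),]:
  a,b=[atz(T,*p,.12) for p in r];print("card",(a+b)/2,np.linalg.norm(a-b),np.degrees(np.arctan2(*(b-a)[1::-1])))
t=lambda u,v:(140+u/5,175+v/5)
for z,r in [(.09,((597,180),(750,150))),(.165,((655,93),(672,203))),(.014,((572,130),(765,205))),(.014,((745,96),(592,244)))]:
  a,b=[atz(T,*t(*p),z) for p in r];print(z,(a+b)/2,np.linalg.norm(a-b),np.degrees(np.arctan2(*(b-a)[1::-1])))
for p in [(362,38),(497,95),(330,112),(470,170)]: print("big",atz(T,*t(*p),.10)[:2])
E
```

```text
(array([0.5242, 0.2841, 0.1198]), np.float64(0.0014020810274140776))
(array([0.5256, 0.2001, 0.1236]), np.float64(0.0006307973946648967))
(array([ 0.458 , -0.197 ,  0.0782]), np.float64(0.001093223843214954))
(array([ 0.4512, -0.2803,  0.0767]), np.float64(0.0036585826794402463))
card [0.5246 0.2425 0.12  ] 0.08357572422210699 -88.54082572029955
0.09 [ 0.4931 -0.0213  0.09  ] 0.07532518791314137 -79.38045814853253
0.165 [ 0.4949 -0.0135  0.165 ] 0.050389400854411966 -172.00785694294552
0.014 [ 0.4979 -0.0219  0.014 ] 0.10634812603972688 -111.80920074504347
0.014 [ 0.4967 -0.0222  0.014 ] 0.10987662243422366 133.47889858364755
big [0.5549 0.1284]
big [0.5267 0.0635]
big [0.5192 0.1437]
big [0.4907 0.0766]
```

The left card's edge is at 0.12 m, so it is the tall one. Its middle is at about (0.525, 0.242) with x-axis yaw about 1.5°. The clip is near (0.494, -0.017) with yaw about 10°. I'll move above the clip with tool yaw 100°.

Call:
carry_out(
  plan=[
    {"travel": [0.48, -0.85, 0.13], "angular": [0, 0, -1], "grip": 1},
    {"travel": [0.48, -0.85, 0.13], "angular": [0, 0, -1], "grip": 1},
    {"travel": [0.48, -0.85, 0.13], "angular": [0, 0, -1], "grip": 1},
    {"travel": [0.48, -0.85, 0.13], "angular": [0, 0, -1], "grip": 1},
    {"travel": [0.48, -0.85, 0.13], "angular": [0, 0, -1], "grip": 1},
    {"travel": [0.48, -0.85, 0.13], "angular": [0, 0, -1], "grip": 1},
    {"travel": [0.48, -0.85, 0.13], "angular": [0, 0, -1], "grip": 1},
    {"travel": [0.48, -0.85, 0.13], "angular": [0, 0, -1], "grip": 1},
  ],
)

```text
time: 0.87
ee_pos: [0.3928, 0.2321, 0.2824]
tcp_rot: [179.9, 0.1, 124.4]
wrist_force: [0.5, 0.3, 0.4]
opening: 0.0857
grasp_force: 0.0
```

Call:
carry_out(
  plan=[
    {"travel": [0.34, -0.84, 0], "angular": [0, 0, -0.86], "grip": 1},
    {"travel": [0.34, -0.84, 0], "angular": [0, 0, -0.86], "grip": 1},
    {"travel": [0.34, -0.84, 0], "angular": [0, 0, -0.86], "grip": 1},
    {"travel": [0.34, -0.84, 0], "angular": [0, 0, -0.86], "grip": 1},
    {"travel": [0.34, -0.84, 0], "angular": [0, 0, -0.86], "grip": 1},
    {"travel": [0.34, -0.84, 0], "angular": [0, 0, -0.86], "grip": 1},
    {"travel": [0.34, -0.84, 0], "angular": [0, 0, -0.86], "grip": 1},
    {"travel": [0.34, -0.84, 0], "angular": [0, 0, -0.86], "grip": 1},
  ],
)

```text
time: 1.53
ee_pos: [0.4936, -0.0188, 0.2804]
tcp_rot: [-179.9, 0.0, 99.8]
wrist_force: [0.3, 0.5, 0.1]
opening: 0.0855
grasp_force: 0.0
```

```bash
cat >> h.py <<'E'
import cv2
from scipy.spatial.transform import Rotation as Ro
def wproj(c,o,P):  # world points -> wrist pixels
    R=Ro.from_euler("xyz",o["tcp_rot"],degrees=True).as_matrix()
    p=(np.atleast_2d(P)-o["ee_pos"])@R
    M=np.linalg.inv(c["T_tool_cam"]); p=p@M[:3,:3].T+M[:3,3]
    x=np.c_[p[:,0],-p[:,1]];z=-p[:,2];r=np.linalg.norm(x,axis=1)
    th=np.arctan2(r,z);K=c["mtx"];return K[:2,2]+x/r[:,None]*th[:,None]*K[0,0]
def watz(c,o,u,v,z):
    K=c["mtx"];x=np.array([u-K[0,2],v-K[1,2]])/K[0,0];th=np.linalg.norm(x)
    d=np.r_[x/th*np.sin(th),np.cos(th)]*[1,-1,-1]
    R=Ro.from_euler("xyz",o["tcp_rot"],degrees=True).as_matrix();M=c["T_tool_cam"]
    d=R@M[:3,:3]@d;O=R@M[:3,3]+o["ee_pos"];return O+d*(z-O[2])/d[2]
E
python3 - <<'E'
from h import *
import pickle
o=monitor.get_obs();c=cams.camera("wrist");pickle.dump((o,c),open("w1.pkl","wb"))
print(o["ee_pos"],o["tcp_rot"],o["q"],c["mtx"],c["T_tool_cam"])
cv2.imwrite("pics/w1.png",cv2.resize(c["frame"][:,:,::-1],(800,600),interpolation=cv2.INTER_CUBIC))
E
```

```text
[ 0.49358326 -0.01880587  0.28039156] [-1.79940078e+02  3.02273055e-02  9.98467751e+01] [-2.15863966e+00 -1.63534683e+00  7.58507160e+00  9.92727426e+01
 -4.20302276e-02  7.79946203e+01] [[297.31863964   0.         254.79785762]
 [  0.         297.31863964 190.33596501]
 [  0.           0.           1.        ]] [[-1.34551426e-05  9.63904568e-01  2.66247975e-01  6.66039120e-02]
 [ 1.00000000e+00  1.03343399e-05  1.31224478e-05  6.32598455e-04]
 [ 9.89729030e-06  2.66247975e-01 -9.63904568e-01 -1.31883603e-01]
 [ 0.00000000e+00  0.00000000e+00  0.00000000e+00  1.00000000e+00]]
```

View pics/w1.png

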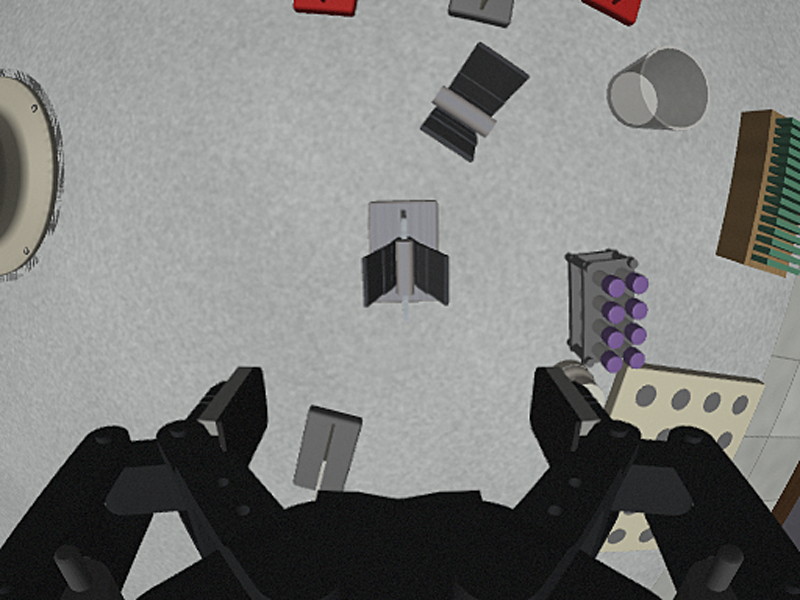

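The wrist view shows the clip's outer handle edges at u≈363 and 448, v≈256–306. The barrel runs along u≈404, and the clip is well aligned with the camera columns.

```bash
python3 - <<'E'
from h import *
import pickle
np.set_printoptions(precision=4,suppress=True)
o,c=pickle.load(open("w1.pkl","rb"));k=1.5625
for z in (.155,.160,.165,.17):
  P=[watz(c,o,u/k,v/k,z)[:2] for u,v in [(363,257),(364,306),(448,254),(448,306)]]
  m=sum(P)/4; print(z,m,"sep",np.linalg.norm(P[2]-P[0]),np.linalg.norm(P[3]-P[1]),"wid",np.linalg.norm(P[1]-P[0]),np.degrees(np.arctan2(*(P[2]+P[3]-P[0]-P[1])[::-1])))
T,S=pickle.load(open("c.pkl","rb"))
a,b=[watz(c,o,u/k,v/k,.09)[:2] for u,v in [(403,212),(406,318)]];print("rail",(a+b)/2,np.linalg.norm(a-b),np.degrees(np.arctan2(*(b-a)[::-1])))
a,b=[watz(c,o,u/k,v/k,.118)[:2] for u,v in [(404,240),(404,296)]];print("barrel",(a+b)/2,np.linalg.norm(a-b),np.degrees(np.arctan2(*(b-a)[::-1])))
E
```

```text
0.155 [ 0.4975 -0.0129] sep 0.04794201544375826 0.048661687387268435 wid 0.028786027976766257 10.902682659948772
0.16 [ 0.4972 -0.0117] sep 0.04701015899596471 0.04771584256341995 wid 0.028226509451559828 10.90268265994879
0.165 [ 0.4969 -0.0106] sep 0.0460783025481711 0.04676999773957158 wid 0.027666990926353392 10.90268265994876
0.17 [ 0.4967 -0.0094] sep 0.04514644610037761 0.0458241529157231 wid 0.02710747240114698 10.902682659948773
rail [ 0.4984 -0.0176] 0.07697028295181305 -78.3913911553841
barrel [ 0.497  -0.0134] 0.037081473977677186 -79.99015460101003
```

```bash
python3 - <<'E'
import pickle,cv2
from h import *
T,S=pickle.load(open("c.pkl","rb"))
o,c=pickle.load(open("w1.pkl","rb"))
a=cv2.resize(S["frame"][165:265,205:265],(360,600),interpolation=cv2.INTER_CUBIC)
b=cv2.resize(c["frame"][125:210,222:296],(440,505),interpolation=cv2.INTER_CUBIC)
im=np.zeros((600,800,3),np.uint8);im[:,:360]=a;im[:505,360:]=b
cv2.imwrite("pics/z2.png",im[:,:,::-1])
E
```

```text
(no output)
```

View pics/z2.png

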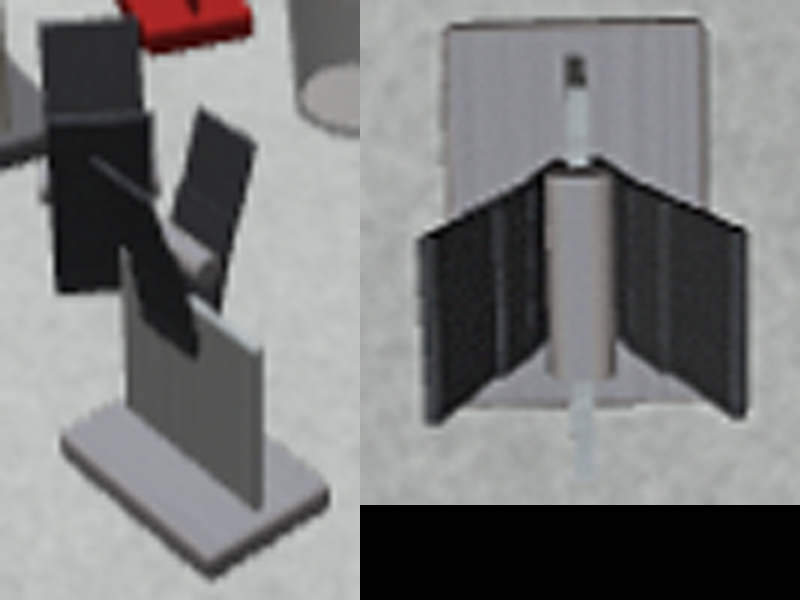

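The side crop shows the right-hand handle's top corners at (202,108) and (255,147), the barrel end at (207,262) and the rail corner at (262,350). I'll triangulate these with the wrist view.

```bash
cat >> h.py <<'E'
def tri2(S,q,c,o,w):
    o1,d1=ray(S,*q);A=watz(c,o,*w,0.);B=watz(c,o,*w,.2);o2,d2=A,B-A
    s=np.linalg.lstsq(np.c_[d1,-d2],o2-o1,rcond=None)[0]
    a=o1+s[0]*d1;b=o2+s[1]*d2
    return (a+b)/2,np.linalg.norm(a-b)
E
python3 - <<'E'
from h import *
import pickle
np.set_printoptions(precision=4,suppress=True)
T,S=pickle.load(open("c.pkl","rb"))
o,c=pickle.load(open("w1.pkl","rb"))
s=440/74
for n,q,w in [("R+y",(202,108),(745,232)),("R-y",(255,147),(743,415)),("L+y",(92,160),(420,238)),("bar-y",(207,262),(583,372)),("rail-y",(262,350),(582,478))]:
  print(n,tri2(S,(205+q[0]/6,165+q[1]/6),c,o,(222+(w[0]-360)/s,125+w[1]/s)))
E
```

```text
R+y (array([0.5184, 0.0049, 0.1508]), np.float64(0.0013427003660196875))
R-y (array([ 0.5238, -0.0235,  0.1497]), np.float64(0.0016308606974671954))
L+y (array([ 0.4705, -0.0044,  0.1511]), np.float64(0.0011663480999961832))
bar-y (array([ 0.5004, -0.0305,  0.1131]), np.float64(0.001410067489009256))
rail-y (array([ 0.5061, -0.0575,  0.0904]), np.float64(0.00024108447522116084))
```

Handle tops are at z≈0.151, so the clip grip point is at about (0.497, -0.0135, 0.135) with yaw 10.9°. I'll descend and squeeze.

Call:
carry_out(
  plan=[
    {"travel": [0.012, 0.018, -0.1], "angular": [0, 0, 0.035], "grip": 1},
    {"travel": [0.012, 0.018, -0.2], "angular": [0, 0, 0.035], "grip": 1},
    {"travel": [0.012, 0.018, -0.3], "angular": [0, 0, 0.035], "grip": 1},
    {"travel": [0.012, 0.018, -0.4], "angular": [0, 0, 0.035], "grip": 1},
    {"travel": [0.012, 0.018, -0.47], "angular": [0, 0, 0.035], "grip": 1},
    {"travel": [0.012, 0.018, -0.51], "angular": [0, 0, 0.035], "grip": 1},
    {"travel": [0.012, 0.018, -0.51], "angular": [0, 0, 0.035], "grip": 1},
  ],
)

```text
time: 2.17
ee_pos: [0.4947, -0.009, 0.1259]
tcp_rot: [-179.8, -0.1, 101.2]
wrist_force: [-0.8, -0.3, -0.4]
opening: 0.0856
grasp_force: 0.0
```

Call:
carry_out(
  plan=[
    {"travel": [0, 0, 0], "angular": [0, 0, 0], "grip": -1},
    {"travel": [0, 0, 0], "angular": [0, 0, 0], "grip": -1},
    {"travel": [0, 0, 0], "angular": [0, 0, 0], "grip": -1},
    {"travel": [0, 0, 0], "angular": [0, 0, 0], "grip": -1},
    {"travel": [0, 0, 0], "angular": [0, 0, 0], "grip": -1},
    {"travel": [0, 0, 0], "angular": [0, 0, 0], "grip": -1},
    {"travel": [0, 0, 0], "angular": [0, 0, 0], "grip": -1},
    {"travel": [0, 0, 0], "angular": [0, 0, 0], "grip": -1},
  ],
  grip_force=35,
)

```text
time: 2.83
ee_pos: [0.4961, -0.01, 0.1283]
tcp_rot: [-180.0, -0.0, 101.1]
wrist_force: [0.9, 0.1, -0.8]
opening: 0.0247
grasp_force: 40.7
```

Call:
carry_out(
  plan=[
    {"travel": [0, 0, 0], "angular": [0, 0, 0], "grip": -1},
    {"travel": [0, 0, 0], "angular": [0, 0, 0], "grip": -1},
    {"travel": [0, 0, 0], "angular": [0, 0, 0], "grip": -1},
    {"travel": [0, 0, 0], "angular": [0, 0, 0], "grip": -1},
    {"travel": [0, 0, 0], "angular": [0, 0, 0], "grip": -1},
    {"travel": [0, 0, 0], "angular": [0, 0, 0], "grip": -1},
  ],
)

```text
time: 3.33
ee_pos: [0.4961, -0.0099, 0.1283]
tcp_rot: [-180.0, 0.0, 101.1]
wrist_force: [0.4, 0.1, -1.5]
opening: 0.0245
grasp_force: 40.7
```

```bash
python3 - <<'E'
from h import *
o=monitor.get_obs();c=cams.camera("wrist");s=cams.camera("side")
print(o["ee_pos"],o["tcp_rot"],o["opening"],o["grasp_force"],o["wrist_force"])
im=np.zeros((600,800,3),np.uint8)
im[:,:400]=cv2.resize(c["frame"][120:330,190:330],(400,600));im[:,400:]=cv2.resize(s["frame"][130:280,190:290],(400,600))
cv2.imwrite("pics/g1.png",im[:,:,::-1])
E
```

```text
[ 0.49611938 -0.00993091  0.12827674] [-1.79998577e+02  4.07720855e-04  1.01088778e+02] 0.02448696636465717 40.69303214550018 [ 0.40595815  0.05477235 -1.4549998 ]
```

View pics/g1.png

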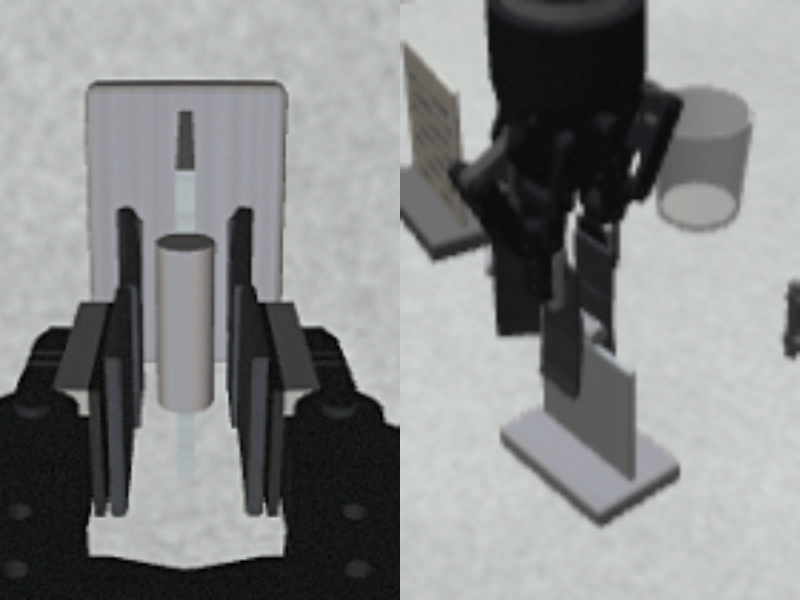

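The clip is fully open (parallel handles, rail centred at u≈185 in the crop). I'll lift straight up, then go short of the tall card and look.

Call:
carry_out(
  plan=[
    {"travel": [0, 0, 0.05], "angular": [0, 0, 0], "grip": -1},
    {"travel": [0, 0, 0.13], "angular": [0, 0, 0], "grip": -1},
    {"travel": [0, 0, 0.22], "angular": [0, 0, 0], "grip": -1},
    {"travel": [0, 0, 0.32], "angular": [0, 0, 0], "grip": -1},
    {"travel": [0, 0, 0.42], "angular": [0, 0, 0], "grip": -1},
    {"travel": [0, 0, 0.48], "angular": [0, 0, 0], "grip": -1},
    {"travel": [0, 0, 0.5], "angular": [0, 0, 0], "grip": -1},
  ],
)

```text
time: 4.02
ee_pos: [0.4968, -0.01, 0.2816]
tcp_rot: [179.8, 0.1, 101.1]
wrist_force: [0.5, 0.2, -1.5]
opening: 0.0245
grasp_force: 40.7
```

Call:
carry_out(
  plan=[
    {"travel": [0.01, 0.06, 0], "angular": [0, 0, -0.05], "grip": -1},
    {"travel": [0.025, 0.15, 0], "angular": [0, 0, -0.12], "grip": -1},
    {"travel": [0.045, 0.26, 0], "angular": [0, 0, -0.2], "grip": -1},
    {"travel": [0.065, 0.37, 0], "angular": [0, 0, -0.27], "grip": -1},
    {"travel": [0.085, 0.46, 0], "angular": [0, 0, -0.31], "grip": -1},
    {"travel": [0.095, 0.52, 0], "angular": [0, 0, -0.335], "grip": -1},
    {"travel": [0.095, 0.54, 0], "angular": [0, 0, -0.335], "grip": -1},
    {"travel": [0.095, 0.54, 0], "angular": [0, 0, -0.335], "grip": -1},
  ],
)

```text
time: 4.68
ee_pos: [0.5244, 0.1532, 0.2769]
tcp_rot: [-179.9, 0.0, 91.6]
wrist_force: [-0.6, -0.0, -0.7]
opening: 0.0247
grasp_force: 40.7
```

```bash
python3 - <<'E'
from h import *
import pickle
o=monitor.get_obs();c=cams.camera("wrist");s=cams.camera("side");t=cams.camera("top")
pickle.dump((o,c,s,t),open("w2.pkl","wb"))
print(o["ee_pos"],o["tcp_rot"],o["opening"],o["grasp_force"],o["wrist_force"])
im=np.zeros((600,800,3),np.uint8)
im[:,:533]=cv2.resize(c["frame"][90:315,155:355],(533,600),interpolation=cv2.INTER_CUBIC)
im[:320,534:]=cv2.resize(s["frame"][110:230,160:260],(266,320))
cv2.imwrite("pics/w2.png",im[:,:,::-1])
E
```

```text
[0.52438244 0.15316263 0.27694112] [-1.79890956e+02  2.56012667e-02  9.16223661e+01] 0.024732970339706565 40.68785011768341 [-0.59640819 -0.02004595 -0.72416066]
```

View pics/w2.png

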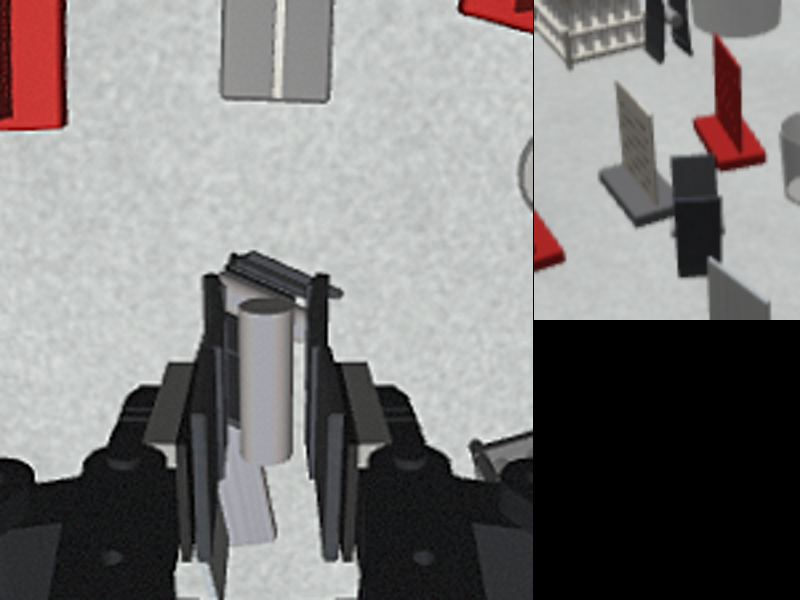

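Through the wrist view, the card's top edge runs along crop u≈276–279, ending near (278,97). I'll fit the edge from the raw frame.

```bash
python3 - <<'E'
from h import *
import pickle
np.set_printoptions(precision=4,suppress=True)
o,c,s,t=pickle.load(open("w2.pkl","rb"))
g=c["frame"].astype(float).mean(2)
L=[]
for v in range(50,134,4):
    r=g[v,244:276]; k=r>r.min()*0.5+r.max()*0.5
    i=np.where(k)[0]; print(v,244+i.min(),244+i.max(),int(r.min()),int(r.max()),end=" | ")
    w=np.clip(r-0.5*(r.min()+r.max()),0,None)
    if v<122 : L.append((244+(w*np.arange(32)).sum()/w.sum(),v))
print()
P=np.array([watz(c,o,u,v,.12)[:2] for u,v in L]);print(P[::4])
f=np.polyfit(P[:,1],P[:,0],1);print("x at y=.2425",np.polyval(f,.2425),"xaxis yaw deg",-np.degrees(np.arctan(f[0])),np.std(P[:,0]-np.polyval(f,P[:,1])))
# clip barrel, hinge z = TCP-8mm.. ; ends of cylinder centre (crop px) 
q=lambda u,v:(155+u/2.665,90+v/2.667)
zb=o["ee_pos"][2]+.008-.031
a,b=[watz(c,o,*q(*p),zb)[:2] for p in [(266,306),(266,455)]]
print("barrel",(a+b)/2,np.linalg.norm(a-b),np.degrees(np.arctan2(*(a-b)[::-1])),"tcp",o["ee_pos"])
E
```

```text
50 244 275 138 205 | 54 260 263 87 212 | 58 260 263 110 212 | 62 260 262 107 217 | 66 260 262 132 219 | 70 260 262 126 222 | 74 260 262 129 213 | 78 259 262 129 210 | 82 259 262 107 209 | 86 259 261 111 221 | 90 259 261 126 221 | 94 259 261 128 217 | 98 259 261 134 218 | 102 259 261 135 221 | 106 258 260 110 225 | 110 258 260 126 221 | 114 258 260 136 223 | 118 258 260 137 218 | 122 258 260 128 217 | 126 258 260 99 206 | 130 252 275 196 210 | 
[[0.5268 0.2792]
 [0.5275 0.2632]
 [0.5275 0.2474]
 [0.5275 0.2318]
 [0.5272 0.2162]]
x at y=.2425 0.5273339425081215 xaxis yaw deg -0.2466706862187984 0.00022755733586924353
barrel [0.5251 0.1515] 0.034826467458575594 91.62253669012136 tcp [0.5244 0.1532 0.2769]
```

The card edge is at x≈0.5273 with yaw about 0°, so I need +2.2 mm in x, +91 mm in y and -1.6° of yaw. I'll stop above the card and look.

Call:
carry_out(
  plan=[
    {"travel": [0.002, 0.05, 0], "angular": [0, 0, -0.02], "grip": -1},
    {"travel": [0.004, 0.13, 0], "angular": [0, 0, -0.04], "grip": -1},
    {"travel": [0.007, 0.22, 0], "angular": [0, 0, -0.056], "grip": -1},
    {"travel": [0.007, 0.28, -0.05], "angular": [0, 0, -0.056], "grip": -1},
    {"travel": [0.007, 0.303, -0.12], "angular": [0, 0, -0.056], "grip": -1},
    {"travel": [0.007, 0.303, -0.18], "angular": [0, 0, -0.056], "grip": -1},
    {"travel": [0.007, 0.303, -0.2], "angular": [0, 0, -0.056], "grip": -1},
    {"travel": [0.007, 0.303, -0.2], "angular": [0, 0, -0.056], "grip": -1},
  ],
)

```text
time: 5.5
ee_pos: [0.5262, 0.2417, 0.2169]
tcp_rot: [-179.9, 0.1, 89.8]
wrist_force: [0.2, -0.4, -1.0]
opening: 0.0246
grasp_force: 40.7
```

```bash
python3 - <<'E'
from h import *
import pickle
np.set_printoptions(precision=4,suppress=True)
o,c,s,t=pickle.load(open("w2.pkl","rb"))
print("base ends",[watz(c,o,260,v,.016)[:2] for v in (52,127.5)])
o=monitor.get_obs();c=cams.camera("wrist");s=cams.camera("side")
pickle.dump((o,c,s),open("w3.pkl","wb"))
print(o["ee_pos"],o["tcp_rot"],o["opening"],o["grasp_force"],o["wrist_force"])
im=np.zeros((600,800,3),np.uint8)
im[:,:433]=cv2.resize(c["frame"][110:310,182:326],(433,600),interpolation=cv2.INTER_CUBIC)
im[:540,434:]=cv2.resize(s["frame"][110:215,165:236],(366,540),interpolation=cv2.INTER_CUBIC)
cv2.imwrite("pics/w3.png",im[:,:,::-1])
E
```

```text
base ends [array([0.5273, 0.2978]), array([0.5302, 0.1971])]
[0.5262 0.2417 0.2169] [-179.8685    0.0707   89.8264] 0.024571378403384678 40.68102478981018 [ 0.2396 -0.386  -1.0484]
```

View pics/w3.png

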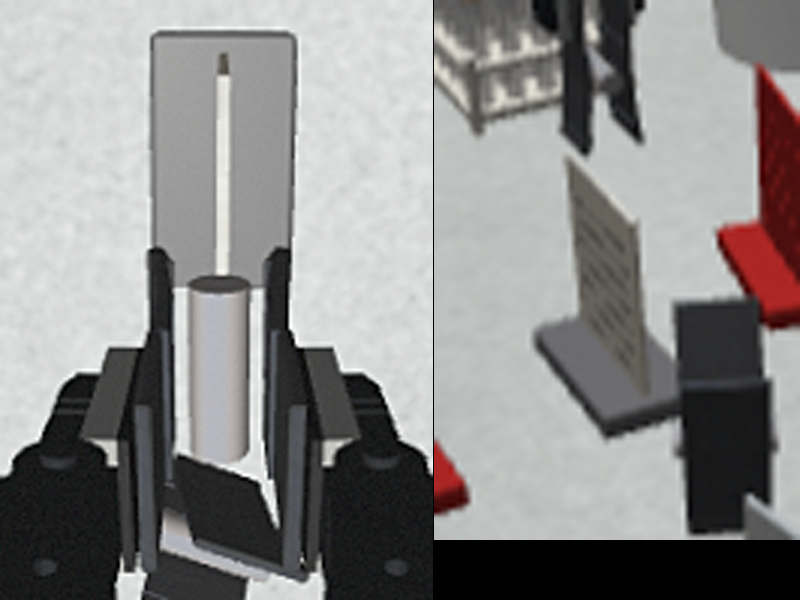

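The card's edge is seen at crop u≈222 (far end at v≈75), slightly right of the barrel's axis (u≈220). I'll compute the remaining offset.

```bash
python3 - <<'E'
from h import *
import pickle
np.set_printoptions(precision=4,suppress=True)
o,c,s=pickle.load(open("w3.pkl","rb"))
g=c["frame"].astype(float).mean(2)
P=[]
for v in range(138,200,2):
    r=g[v,244:268]; w=np.clip(r-0.5*(r.min()+r.max()),0,None)
    P.append(watz(c,o,244+(w*np.arange(24)).sum()/w.sum(),v,.12)[:2])
P=np.array(P);f=np.polyfit(P[:,1],P[:,0],1)
q=lambda u,v:(182+u/3.007,110+v/3)
print("far end",watz(c,o,*q(223,74),.12),"card yaw",90-np.degrees(np.arctan(f[0])),np.std(P[:,0]-np.polyval(f,P[:,1])))
zb=o["ee_pos"][2]+.007-.031
a,b=[watz(c,o,*q(*p),zb)[:2] for p in [(219.5,284),(219,454)]];m=(a+b)/2
print("barrel",m,np.linalg.norm(a-b),np.degrees(np.arctan2(*(a-b)[::-1])),"card x at barrel y",np.polyval(f,m[1]), "at .2475",np.polyval(f,.2475),o["ee_pos"],o["tcp_rot"])
print("base near/far",[watz(c,o,*q(223,v),.016)[:2] for v in (31,286)])
E
```

```text
far end [0.528  0.2894 0.12  ] card yaw 89.38865967382158 6.39789720209564e-05
barrel [0.527  0.2393] 0.03560514230654402 89.68010593862364 card x at barrel y 0.5272162954545966 at .2475 0.5273039098288856 [0.5262 0.2417 0.2169] [-179.8685    0.0707   89.8264]
base near/far [array([0.5282, 0.2968]), array([0.528 , 0.1979])]
```

Call:
carry_out(
  plan=[
    {"travel": [0.001, 0.015, 0], "angular": [0, 0, -0.005], "grip": -1},
    {"travel": [0.001, 0.026, -0.01], "angular": [0, 0, -0.005], "grip": -1},
    {"travel": [0.001, 0.026, -0.04], "angular": [0, 0, -0.005], "grip": -1},
    {"travel": [0.001, 0.026, -0.08], "angular": [0, 0, -0.005], "grip": -1},
    {"travel": [0.001, 0.026, -0.12], "angular": [0, 0, -0.005], "grip": -1},
    {"travel": [0.001, 0.026, -0.155], "angular": [0, 0, -0.005], "grip": -1},
    {"travel": [0.001, 0.026, -0.17], "angular": [0, 0, -0.005], "grip": -1},
    {"travel": [0.001, 0.026, -0.17], "angular": [0, 0, -0.005], "grip": -1},
  ],
)

```text
time: 6.27
ee_pos: [0.5265, 0.2506, 0.1658]
tcp_rot: [-179.9, 0.1, 89.7]
wrist_force: [0.2, 0.3, -0.9]
opening: 0.0246
grasp_force: 40.7
```

Call:
carry_out(
  plan=[
    {"travel": [0, 0, 0], "angular": [0, 0, 0], "grip": -1},
    {"travel": [0, 0, 0], "angular": [0, 0, 0], "grip": -1},
    {"travel": [0, 0, 0], "angular": [0, 0, 0], "grip": -1},
    {"travel": [0, 0, 0], "angular": [0, 0, 0], "grip": -1},
  ],
)

```text
time: 6.6
ee_pos: [0.5273, 0.2509, 0.1679]
tcp_rot: [179.9, -0.0, 89.7]
wrist_force: [0.5, 0.9, -1.2]
opening: 0.0246
grasp_force: 40.7
```

```bash
python3 - <<'E'
from h import *
import pickle
o=monitor.get_obs();c=cams.camera("wrist");s=cams.camera("side")
pickle.dump((o,c,s),open("w4.pkl","wb"))
print(o["ee_pos"],o["tcp_rot"],o["opening"],o["grasp_force"],o["wrist_force"])
im=np.zeros((600,800,3),np.uint8)
im[:,:433]=cv2.resize(c["frame"][110:310,182:326],(433,600),interpolation=cv2.INTER_CUBIC)
im[:540,434:]=cv2.resize(s["frame"][110:215,165:236],(366,540),interpolation=cv2.INTER_CUBIC)
cv2.imwrite("pics/w4.png",im[:,:,::-1])
E
```

```text
[0.52728742 0.25088405 0.16793802] [ 1.79947265e+02 -2.77880487e-02  8.97428315e+01] 0.02455159927820523 40.682693123817444 [ 0.54093919  0.91054614 -1.21484329]
```

View pics/w4.png

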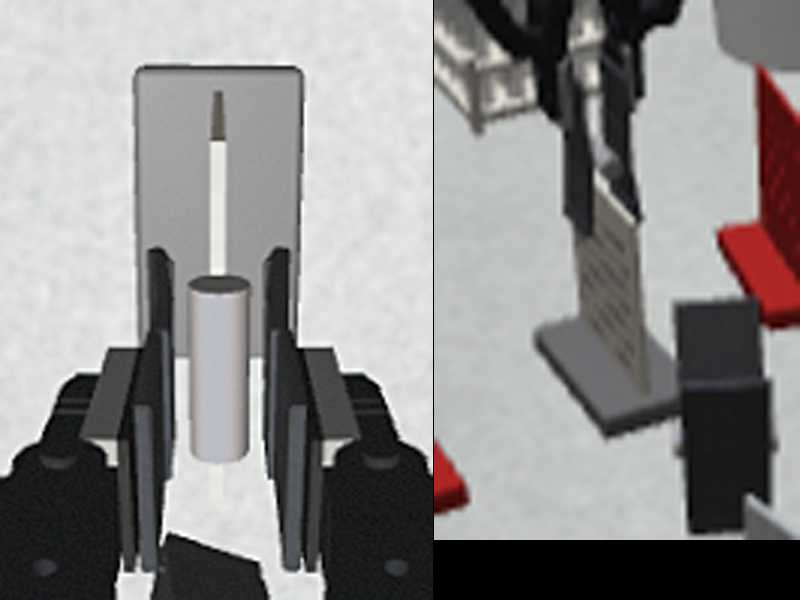

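The clip straddles the card with it centred (card u≈218, barrel u≈219). The card's ends are at v≈140 and 498. I'll check the numbers.

```bash
python3 - <<'E'
from h import *
import pickle
np.set_printoptions(precision=4,suppress=True)
o,c,s=pickle.load(open("w4.pkl","rb"))
q=lambda u,v:(182+u/3.007,110+v/3)
for n,p,z in [("far",(218.5,140),.12),("near",(217,499),.12),("b1",(219.5,284),.144),("b2",(219.5,454),.144)]: print(n,watz(c,o,*q(*p),z)[:2])
# side: predicted pixel (crop) of the -x jaw tip bottom corners for tip heights
V=s["view"];K=s["mtx"]
for z in (.095,.100,.105,.110):
  for P in [(.5135,.2635,z),(.5135,.2335,z),(.541,.2335,z)]:
    p=V[:3,:3]@np.array(P)+V[:3,3];u=K[0,2]+K[0,0]*p[0]/-p[2];v=K[1,2]-K[1,1]*p[1]/-p[2]
    print(z,round(434+(u-165)*5.155),round((v-110)*5.143),end=" | ")
  print()
E
```

```text
far [0.5282 0.2893]
near [0.5274 0.2052]
b1 [0.5282 0.2664]
b2 [0.5281 0.2308]
0.095 567 222 | 0.095 591 247 | 0.095 640 234 | 
0.1 566 213 | 0.1 590 239 | 0.1 640 225 | 
0.105 566 205 | 0.105 589 230 | 0.105 639 217 | 
0.11 565 196 | 0.11 588 222 | 0.11 638 208 |
```

```bash
python3 -c "
from workcell import ticket
print(ticket.job_done())"
```

```text
the job is handed in; nothing more can be done
None
```

I've handed the job in with the clip held fully open around the middle of the tall card's top edge, its jaw tips about 16–19 mm below the edge and the card centred to within about half a millimetre; the arm is still squeezing, at about 6.7 s of the 35 s allowed.

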